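# Eject a sample cassette and trap it before the discard bin

### The job

Get the blue sample cassette out of the reader without losing it: with one finger press the orange release key down and keep it down, and with the other finger trap the cassette in its open channel as the spring pops it out, before it slides over the lip towards the yellow discard bin. Finish still holding: the key down under one finger and the cassette stopped by the other, at rest flat in the channel. Do not lift or tip the cassette, and leave everything else on the bench where it stands.

Things in the scene. Friction and masses are not known exactly. Their poses are not given: they have to be found in the camera images.
- reader: White bench-top cassette reader, fixed. Origin: at bench height, under the channel's centre line and the latched cassette's front edge. z up; +y: eject direction; -x: key side. Rear housing at y -190 to -85 mm, 83 mm high; grey hood over the channel at y -85 to -35, top 77 mm; white block at x 33 to 133, y -190 to 100, 70 mm high. White deck round the key 47 mm high.
- channel (a point): Middle of the open channel floor beside the key, at reader (0, 45, 45) mm. The channel is level, along reader y, 45 mm above the bench, 54 mm wide inside, with side rails 4 mm thick and 8 mm high; open above from y -35 mm to the lip at y 100 mm.
- lip (a point): End of the channel: middle of its floor's edge, 45 mm above the bench, at reader y 100 mm. Beyond it an open yellow discard bin (100 x 125 mm, 34 mm high) stands on the bench.
- key_top (a point): Centre of the top of the orange release key, a block 30 mm (reader x) by 40 mm (reader y) beside the channel at reader x -52, y 45 mm. Top 63 mm above the bench when up (18 mm above the channel floor), 51 mm when fully down. Moves with the key.
- key (a joint): Downward travel of the key, m: 0 up, 0.012 at its hard stop. Springs back: 3 N to start it, 5.4 N fully down, plus up to 3 N of latch friction. It carries a steel tooth standing 5 mm above the channel floor in front of the cassette; beyond 5 mm of travel the cassette is free. Let up again, the tooth rises under the cassette.
- cassette: Blue sample cassette with white window, loose, 50 mm wide (reader x), 70 long (y), 22 high, 40 to 65 g. Origin: centre of underside; axes as the reader's. Latched at reader (0, -35, 45) mm. Once freed, a damped spring pusher (3 N, later 2 N) drives it towards +y at about 10 cm/s for 145 mm, over the lip into the bin in 1 to 2 s.
- spare: Spare grey cassette lying on the bench on the key side of the reader, 50 x 70 x 22 mm, origin centre of its underside. Leave alone.
- cup: Small specimen cup with an orange lid standing on the bench on the key side of the reader, 42 mm across, 52 mm high, origin centre of its underside. Leave alone.
- jar: Clear jar with a pink lid, 100 mm across, 140 mm high, origin centre of its underside. Leave alone.
- rack: White rack of capped tubes, 70 x 130 x 101 mm, origin centre of its underside. Leave alone.
- foam: White foam box, 120 x 140 x 45 mm, origin centre of its underside. Leave alone.
- clearbox: Clear box with a white lid, 116 x 156 x 68 mm, origin centre of its underside. Leave alone.
Not all that is in view belongs to the job. Of the things shaped like the cassette, the blue one is meant.

How it is judged:
By the outcome, as a careful person would: the job done as asked, in the order asked, and still so for the second after the job is handed in, while the arm keeps its last pose, push and grip.
It also fails if it takes over 30 s, if anything falls off the work surface, if the arm or the gripper's body presses on something with over 40 N, if the wrist force passes 120 N, or if a joint passes its speed limit or range.

### The arm

A 7-joint arm with a two-finger parallel gripper is mounted at the origin on the work surface. World frame = base frame: x ahead of the robot, y to its left, z up, the work surface at z = 0. Lengths are in m, angles in rad, forces in N, time in s.
With the tool pointing down it reaches from about 0.425 to 0.925 m from the base axis. Payload 6.8 kg.
Tool frame: the origin (TCP) lies at the very end of the fingers, on their centre line; the grasp point (between the pads) lies bot.hold_point_z behind it (bot.hold_point_z is the distance from the TCP to the grasp point, in m); x points along the fingers, z is the direction in which the jaws open and shut, and the axes are right-handed (so a half turn about x gives the same grasp; the last joint's range is limited). The gripper opens to 85 mm and grips with 20 to 120 N. Pads are 22 mm wide; open, the fingers measure 114 mm over their backs; the gripper's body (76 mm by 85 mm) begins 54 mm behind the grasp point. The pads swing forward as they close: fully open they stand 13 mm farther back than shut.
Start: joints at [-1.327, 0.477, 0.022, 1.555, -0.011, 1.109, -0.083], TCP at [0.233, 0.634, 0.231] pointing down, gripper open.
Joint ranges: [-2.96, 2.96], [-0.34, 2.1], [-1.41, 1.46], [0.24, 2.44], [-1.37, 4.51], [0.17, 1.92], [-2.96, 2.96]. Speed limits (rad/s): [2.39, 2.39, 3.14, 3.14, 3.14, 3.14, 3.14].

### API

Orientations are given as a unit quaternion [w, x, y, z].
In Python, from station import bot gives the robot as it stands.
- The arm moves only by the tool drive_tool, never from a script. Its arguments are lists of equal length, an entry for each row: "slide": the shift along the world's x, y, z in mm, a list of three; "turn": the turn, a rotation vector about the world's x, y, z in rad, a list of three; "gripper": the opening, from 0 (shut) to 1 (fully open). A call has 1 to 10 rows; each row is the pose to reach, as a shift and turn from the pose measured when the call began; what a row does not reach only later rows make up. A row lasts 1/10 s, in which the tool goes at most 50 mm and 8.59 degrees, less where a joint would pass 70% of its speed; a pose out of reach is approached as far as the arm can. A call with a gripper value outside its range is refused whole. The fingers move at their own pace and stop on an object; "squeeze" is the grip in N (left out, the last holds). Time passes only in rows, so rows that repeat a pose let the fingers close. It gives the time, the measured TCP pose, the force and the opening at its end, in the units of the state.
- bot.get_obs(): the state, without advancing time (a new reading comes with each control period).
- bot.read_camera(name): name is "scene" or "top" or "wrist"; returns a dict with "color" (480x640x3 uint8, red, green, blue), "fovy" (degrees; the focal length in pixels is half the picture's height over the tangent of half this angle, whatever the lens; pixels are square), "cx", "cy" (the principal point, pixels), "R" (3x3) and "t" (3): a world point X has camera coordinates R X + t. Camera axes: x right, y down, z forward; pixel columns grow to the right and rows downward; lengths in m; the calibration is good to about 2 mm. The wrist camera is an equidistant fisheye: a pixel r from the principal point sees the ray r / f radians off the axis. A picture is of the moment at which its call begins. There is no depth.
- bot.hand_in(): hands the job in, once; it reports no verdict.
The state is a dict: "t": time; "q": joint angles; "joint_vel": joint speeds; "joint_torque": joint torques, N m; "eef_pos": TCP position; "tool_rot": TCP orientation; "contact_force": force on the tool from outside, world axes, zero at the start; "torque": the same for the moment, N m; "gripper_width": opening from 0.0 (shut) to 1.0 (fully open).
Only numpy, scipy, OpenCV 4.12 (cv2) and the standard library are available. Lean on these libraries where they do the work, as an engineer would, in place of code of your own. Each camera call takes 0.05 s, during which the arm holds its last target.

## Working session

There is one attempt and no reset: what is moved stays moved. The work goes in short steps, Python scripts to look and compute and a tool call to move; the robot and the scene stay as the last step left them, time stands still between calls to the robot, and variables do not carry over. Pictures are saved under pics/ and viewed, and the job is handed in when it is done.

Besides the shell and the picture viewer there is one more tool, called as name(argument=value, ...) on one line, values as JSON. drive_tool: Moves the arm, as the interface text tells. Its arguments: {"type":"object","properties":{"slide":{"type":"array"},"turn":{"type":"array"},"gripper":{"type":"array"},"squeeze":{"type":"number"}},"required":["slide","turn","gripper"]}

```bash
ls; mkdir -p pics; python3 - <<'E'
from station import bot
import cv2
o=bot.get_obs(); print({k:o[k] for k in ('t','eef_pos','tool_rot','contact_force','gripper_width')}, bot.hold_point_z)
for n in ("scene","top","wrist"):
    c=bot.read_camera(n); cv2.imwrite(f"pics/{n}0.png",c["color"][:,:,::-1]); print(n,c["fovy"],c["cx"],c["cy"],c["R"],c["t"])
E
```

```text
pics
{'t': 0.0, 'eef_pos': array([0.23242138, 0.6330844 , 0.23033749]), 'tool_rot': array([ 0.5792798 , -0.40522614,  0.58026371,  0.40437696]), 'contact_force': array([-0.1781131 ,  0.29828044, -0.02040243]), 'gripper_width': 0.9976916327324332} 0.0187
scene 47.234571835485454 319.1143115473814 229.66300949968664 [[-0.50267019  0.86445911 -0.00575498]
 [ 0.6991499   0.40261191 -0.59084098]
 [-0.50844085 -0.30102174 -0.80676751]] [ 0.26828603 -0.35179821  1.65278257]
top 46.68267974283642 318.86096547787895 241.31610122417084 [[-0.07867188 -0.99688792  0.00502182]
 [-0.97539044  0.07593261 -0.20699691]
 [ 0.20597139 -0.02118307 -0.97832871]] [0.03099988 0.56716611 1.41073885]
wrist 65.70646984690485 310.2161730194078 241.51772962255163 [[ 0.34423743  0.93887857 -0.00276084]
 [ 0.89094116 -0.32573083  0.31642262]
 [ 0.29618312 -0.11138425 -0.94861431]] [-0.67441524 -0.04147674  0.38176879]
```

View pics/scene0.png

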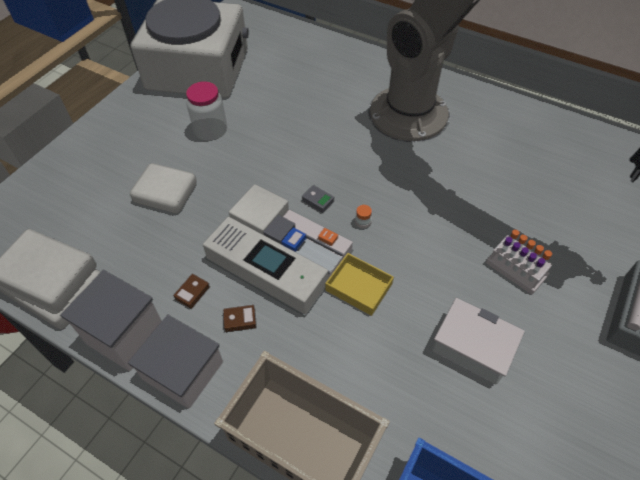

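View pics/top0.png

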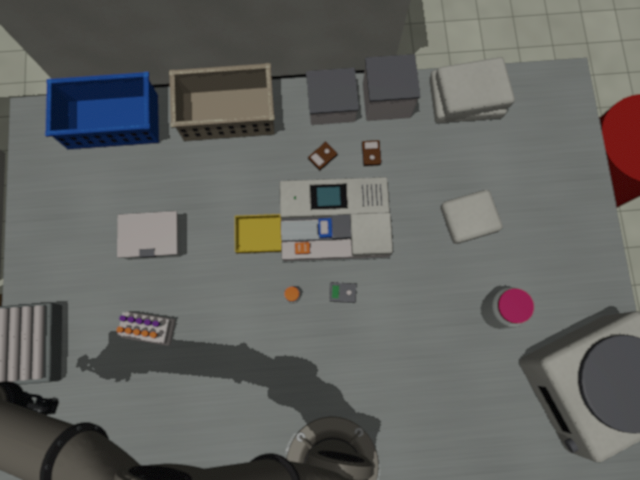

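View pics/wrist0.png

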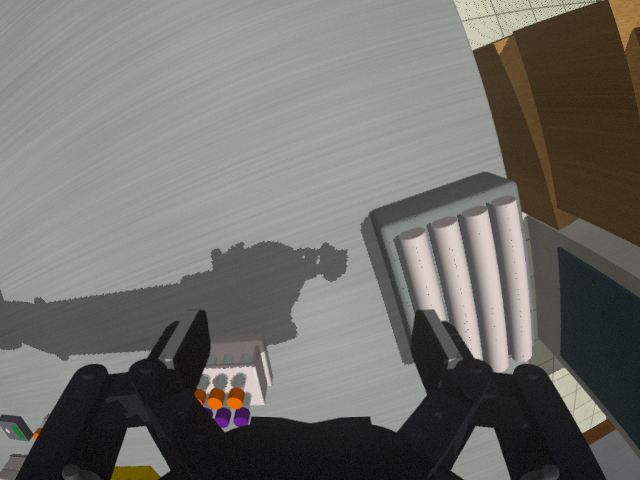

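The reader's rear housing is near top (370,235) and the yellow bin near (258,233). Blue cassette is at top (325,228) and scene (292,238), and the orange key is at top (303,247) and scene (328,237). The only other things shaped like the cassette are the grey one (top 343,292) and two brown ones (322,155 and 371,152). Only the blue one sits in the reader's channel, so I'll confirm it in an enlarged crop and measure.

```bash
python3 - <<'E'
import cv2,numpy as np
a=cv2.imread("pics/top0.png")[165:315,225:405]; b=cv2.imread("pics/scene0.png")[175:325,195:400]
cv2.imwrite("pics/top_crop.png",cv2.resize(a,None,fx=4.4,fy=4,interpolation=cv2.INTER_CUBIC) if 0 else cv2.resize(a,None,fx=4,fy=4,interpolation=cv2.INTER_CUBIC))
cv2.imwrite("pics/scene_crop.png",cv2.resize(b,None,fx=3.9,fy=3.9,interpolation=cv2.INTER_CUBIC))
E
```

```text
(no output)
```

View pics/top_crop.png

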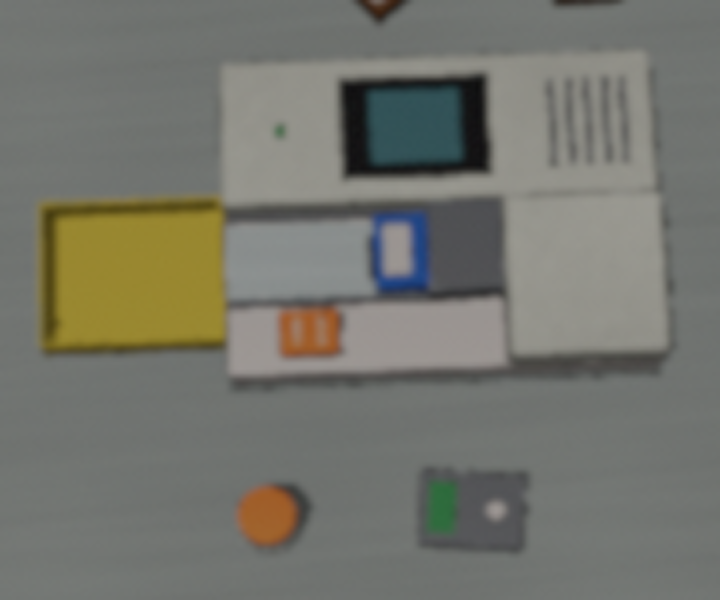

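View pics/scene_crop.png

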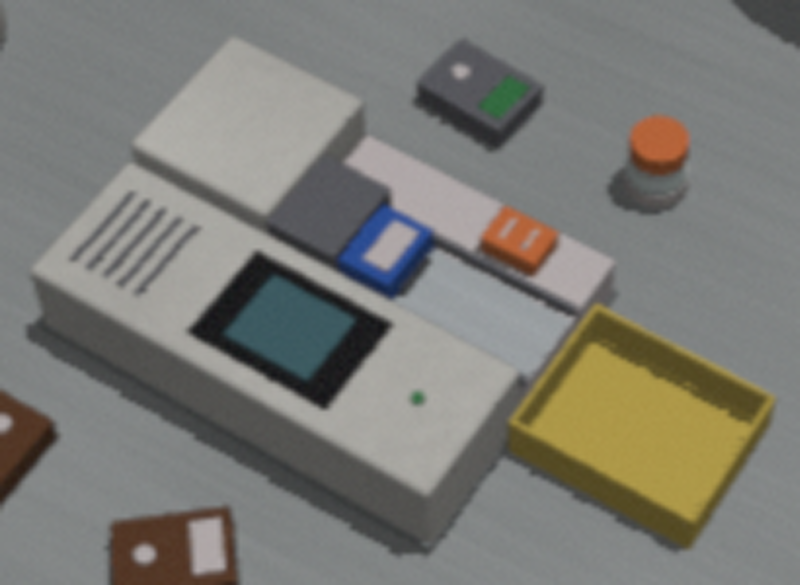

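The crops confirm it: the blue cassette with the white window is in the channel, and the orange key is beside it. Next I'll measure the reader's pose.

```bash
cat > h.py <<'E'
import numpy as np, cv2
def cam(c):
    return c["color"].shape[0]/2/np.tan(np.radians(c["fovy"])/2),c["cx"],c["cy"],np.array(c["R"]),np.array(c["t"])
def ray(c,u,v):
    f,cx,cy,R,t=cam(c); d=R.T@np.array([(u-cx)/f,(v-cy)/f,1]); return -R.T@t,d
def plane(c,u,v,z):
    o,d=ray(c,u,v); return o+d*(z-o[2])/d[2]
def proj(c,X):
    f,cx,cy,R,t=cam(c); p=R@np.asarray(X)+t; return f*p[0]/p[2]+cx,f*p[1]/p[2]+cy
E
python3 - <<'E'
from station import bot
from h import *
T=bot.read_camera("top"); S=bot.read_camera("scene")
np.set_printoptions(precision=4,suppress=True)
off=np.array
# block top corners, reader (133,100),(133,-190),(33,100) ; deck/housing
P=[("top",(222,63),.07,(133,100)),("top",(646,52),.07,(133,-190)),("top",(225,205),.07,(33,100)),
   ("top",(504,200),.083,(None,-85)),("top",(511,357),.083,(None,-85)),("top",(669,353),.083,(None,-190)),
   ("scene",(35,270),.07,(133,-190)),("scene",(432,488),.07,(133,100)),("scene",(522,380),.07,(33,100))]
src=[];dst=[]
for n,(u,v),z,r in P:
    if n=="top": c=T;uu,vv=(u+.5)/4-.5+225,(v+.5)/4-.5+165
    else: c=S;uu,vv=(u+.5)/3.9-.5+195,(v+.5)/3.9-.5+175
    X=plane(c,uu,vv,z); print(n,r,X[:2])
    if r[0] is not None: src.append(r);dst.append(X[:2]*1000)
src=np.array(src,float);dst=np.array(dst)
A=cv2.estimateAffinePartial2D(src,dst)[0]; 
a=src-src.mean(0);b=dst-dst.mean(0);yaw=np.arctan2((a[:,0]*b[:,1]-a[:,1]*b[:,0]).sum(),(a*b).sum())
R2=np.array([[np.cos(yaw),-np.sin(yaw)],[np.sin(yaw),np.cos(yaw)]]);t=dst.mean(0)-R2@src.mean(0)
print("yaw",yaw,"t",t,"res",dst-(src@R2.T+t))
# key & cassette masks
for n,c in(("top",T),("scene",S)):
    h=cv2.cvtColor(c["color"],cv2.COLOR_RGB2HSV)
    for nm,lo,hi in(("orange",(5,140,120),(18,255,255)),("blue",(105,130,80),(125,255,255))):
        m=cv2.inRange(h,lo,hi); k,l,s,ce=cv2.connectedComponentsWithStats(m)
        for i in range(1,k):
            if s[i,4]>40 and s[i,4]<1500:
                z=.063 if nm=="orange" else .067
                print(n,nm,s[i],ce[i],plane(c,*ce[i],z)[:2])
for nm,r,z in(("key",(-52,45),.063),("cas front top",(0,0),.067),("lip",(0,100),.045)):
    w=(R2@np.array(r)+t)/1000; X=[w[0],w[1],z]; print(nm,X,proj(T,X),proj(S,X))
o=bot.get_obs()
from scipy.spatial.transform import Rotation as Ro
q=o["tool_rot"]; M=Ro.from_quat(q[[1,2,3,0]]).as_matrix(); print(M,o['t'])
E
```

```text
top (133, 100) [0.7404 0.0773]
top (133, -190) [ 0.7261 -0.2074]
top (33, 100) [0.642  0.0817]
top (None, -85) [ 0.6278 -0.1017]
top (None, -85) [ 0.523  -0.0968]
top (None, -190) [ 0.5177 -0.199 ]
scene (133, -190) [ 0.7259 -0.2013]
scene (133, 100) [0.7339 0.0822]
scene (33, 100) [0.647  0.0908]
yaw -0.050488174346308506 t [602.8573 -11.0694] res [[-0.3605 -4.7535]
 [ 0.0434  0.1637]
 [ 1.187  -5.4542]
 [-0.2023  6.2381]
 [-6.8481  0.1228]
 [ 6.1804  3.6831]]
top orange [296 242  14  12 103] [302.301  247.7087] [0.5533 0.0314]
top orange [285 287  14  14 154] [291.5649 293.4026] [0.4354 0.0678]
top blue [318 218  14  20 113] [326.4071 228.0354] [ 0.6004 -0.036 ]
scene orange [357 205  14  12 133] [363.6015 210.6015] [0.4455 0.0759]
scene orange [319 229  18  14 124] [327.9113 235.7339] [0.5556 0.0374]
scene blue [282 227  23  22 176] [292.2443 238.5795] [ 0.6074 -0.0303]
scene blue [400 438  92  42 912] [435.7018 462.2939] [0.9018 0.4606]
key [np.float64(0.5531945322064298), np.float64(0.03649756026518905), 0.063] (np.float64(300.3805252996539), np.float64(247.90216261473154)) (np.float64(328.08277423315667), np.float64(234.87613013506146))
cas front top [np.float64(0.6028572680942678), np.float64(-0.011069367995261618), 0.067] (np.float64(316.94727350635486), np.float64(227.8567459768945)) (np.float64(300.17319096984914), np.float64(240.52868774649716))
lip [np.float64(0.6079039408494111), np.float64(0.08880320628868531), 0.045] (np.float64(279.62200636132343), np.float64(230.73450415841424)) (np.float64(335.9232424182208), np.float64(264.97208517865647))
[[-0.0002 -0.9388  0.3446]
 [-0.0008  0.3446  0.9388]
 [-1.     -0.0001 -0.0008]] 0.25
```

drive_tool(slide=[[22,-37,0],[44,-74,0],[66,-111,0],[88,-148,0],[110,-185,0],[132,-222,0],[154,-259,0],[176,-296,0],[198,-333,0],[220,-370,0]], turn=[[0,0,-0.08],[0,0,-0.16],[0,0,-0.24],[0,0,-0.32],[0,0,-0.4],[0,0,-0.48],[0,0,-0.56],[0,0,-0.64],[0,0,-0.72],[0,0,-0.8]], gripper=[0.54,0.54,0.54,0.54,0.54,0.54,0.54,0.54,0.54,0.54])

```text
t: 1.25
eef_pos: [0.4531, 0.2618, 0.2311]
tool_rot: [0.692, -0.146, 0.692, 0.146]
contact_force: [0.5, -0.1, 0.4]
gripper_width: 0.542
```

drive_tool(slide=[[22,-38,0],[44,-76,-5],[66,-114,-10],[88,-152,-20],[110,-190,-30],[127,-222,-30],[127,-222,-30],[127,-222,-30]], turn=[[0,0,-0.08],[0,0,-0.16],[0,0,-0.24],[0,0,-0.32],[0,0,-0.4],[0,0,-0.47],[0,0,-0.47],[0,0,-0.47]], gripper=[0.54,0.54,0.54,0.54,0.54,0.54,0.54,0.54])

```text
t: 2.05
eef_pos: [0.5802, 0.039, 0.2009]
tool_rot: [0.707, 0.02, 0.707, -0.02]
contact_force: [0.6, 0.0, 0.6]
gripper_width: 0.543
```

```bash
python3 - <<'E'
from station import bot
import cv2,pickle
for n in ("wrist","top","scene"):
    c=bot.read_camera(n); cv2.imwrite(f"pics/{n}1.png",c["color"][:,:,::-1]); pickle.dump(c,open(f"{n}1.pkl","wb"))
o=bot.get_obs(); print(o['t'],o['eef_pos'],o['tool_rot'],o['q'],o['gripper_width'])
E
```

```text
2.2 [0.57971726 0.04149102 0.20101079] [ 0.7066002   0.01859451  0.70714417 -0.01781944] [-0.56975052  0.38398468  0.50434151  1.84305202 -0.22256702  0.97087307
 -0.02104125] 0.541343419157284
```

View pics/wrist1.png

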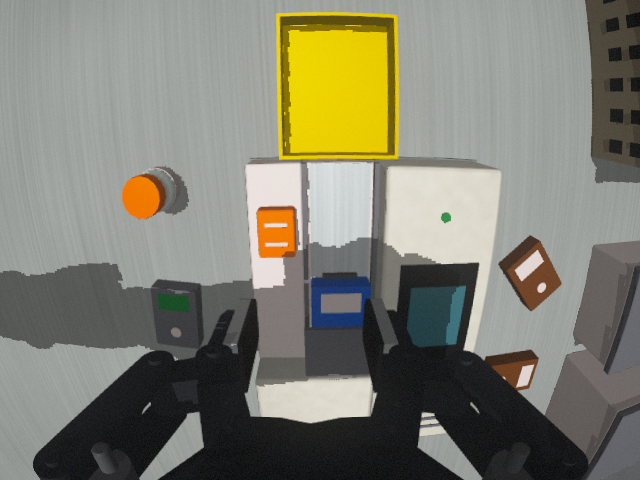

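The wrist view shows the orange key at (276,231), the blue cassette at (340,303), the lip near row 162 and the fingertips at about (245,310) and (378,310). I'll enlarge it for precise corners.

```bash
python3 - <<'E'
import cv2
a=cv2.imread("pics/wrist1.png")[150:350,235:435]
cv2.imwrite("pics/wrist1_crop.png",cv2.resize(a,None,fx=3,fy=3,interpolation=cv2.INTER_CUBIC))
E
```

```text
(no output)
```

View pics/wrist1_crop.png

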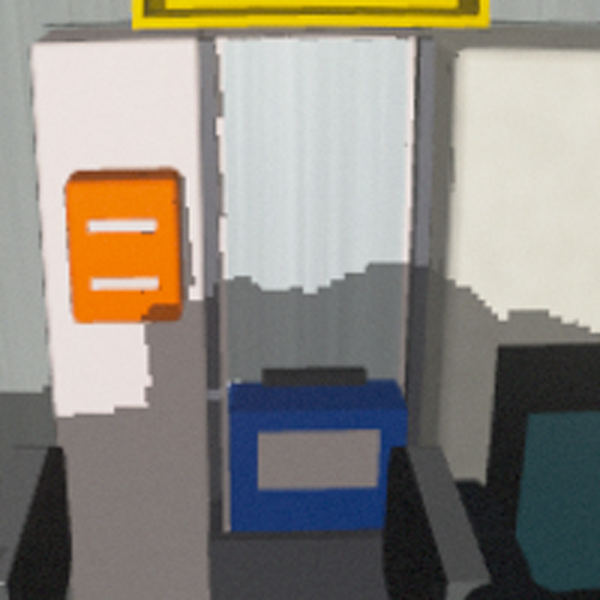

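```bash
cat >> h.py <<'E'
def fray(c,u,v):
    f,cx,cy,R,t=cam(c); x,y=u-cx,v-cy; r=np.hypot(x,y); th=r/f
    d=np.array([np.sin(th)*x/r,np.sin(th)*y/r,np.cos(th)]); return -R.T@t,R.T@d
def fplane(c,u,v,z):
    o,d=fray(c,u,v); return o+d*(z-o[2])/d[2]
def fproj(c,X):
    f,cx,cy,R,t=cam(c); p=R@np.asarray(X)+t; r=np.hypot(p[0],p[1]); th=np.arctan2(r,p[2]); return cx+f*th*p[0]/r,cy+f*th*p[1]/r
E
python3 - <<'E'
import pickle
from h import *
np.set_printoptions(precision=4,suppress=True)
c=pickle.load(open("wrist1.pkl","rb"))
src=[];dst=[]
for nm,(u,v),z,r in [("keyLF",(66,178),.063,(-67,65)),("keyRF",(181,175),.063,(-37,65)),("keyRB",(181,318),.063,(-37,25)),("keyLB",(72,321),.063,(-67,25)),
 ("lipL",(218,38),.045,(-27,100)),("lipR",(412,38),.045,(27,100)),("blk",(457,47),.07,(33,100)),
 ("casFL",(230,408),.067,(-25,0)),("casFR",(407,408),.067,(25,0)),("casBotL",(230,382),.045,(-25,0)),("casBotR",(402,382),.045,(25,0))]:
    X=fplane(c,(u+.5)/3-.5+235,(v+.5)/3-.5+150,z)*1000; print(nm,r,X[:2]); src.append(r);dst.append(X[:2])
src=np.array(src,float);dst=np.array(dst)
def fit(s,d):
    a=s-s.mean(0);b=d-d.mean(0);yaw=np.arctan2((a[:,0]*b[:,1]-a[:,1]*b[:,0]).sum(),(a*b).sum())
    R2=np.array([[np.cos(yaw),-np.sin(yaw)],[np.sin(yaw),np.cos(yaw)]]);t=d.mean(0)-R2@s.mean(0);return yaw,R2,t
yaw,R2,t=fit(src,dst);print(yaw,t);print(dst-(src@R2.T+t))
for r in((-52,45),(0,45),(-26,52)): print(r,R2@np.array(r)+t)
# fingertip proj: inner/outer faces
p=np.array([.5797,.0415,.2010])
for s in(-.03,-.023,0,.023,.03): print(s,fproj(c,p+[s,0,0]),fproj(c,p+[s,.011,0.006]))
E
```

```text
keyLF (-67, 65) [538.9323  56.254 ]
keyRF (-37, 65) [568.9653  55.2292]
keyRB (-37, 25) [566.2938  15.8314]
keyLB (-67, 25) [536.6316  16.522 ]
lipL (-27, 100) [580.2886  88.2521]
lipR (27, 100) [632.5988  85.9519]
blk (33, 100) [639.9589  86.2825]
casFL (-25, 0) [578.1149  -9.7358]
casFR (25, 0) [626.9749 -12.778 ]
casBotL (-25, 0) [578.0501 -11.6991]
casBotR (25, 0) [628.7739 -14.7753]
-0.046635671347602485 [602.5469 -12.0274]
[[ 0.2823  0.2287]
 [ 0.348   0.6024]
 [-0.4588  1.1611]
 [-0.1536  0.4532]
 [ 0.0505 -0.8705]
 [-1.5806 -0.6532]
 [-0.214  -0.0429]
 [ 0.5408  1.1261]
 [-0.5448  0.4149]
 [ 0.476  -0.8372]
 [ 1.2542 -1.5824]]
(-52, 45) [552.7013  35.3479]
(0, 45) [604.6447  32.9237]
(-26, 52) [578.9993  41.1282]
-0.03 (np.float64(241.82706006533346), np.float64(312.9725581527991)) (np.float64(236.02066587927004), np.float64(297.142883056009))
-0.023 (np.float64(257.2515651501785), np.float64(312.5475142282744)) (np.float64(252.3729365251071), np.float64(296.61675298345267))
0 (np.float64(309.1844223718857), np.float64(310.534349048548)) (np.float64(307.6215025777343), np.float64(294.33412203460836))
0.023 (np.float64(361.51491697720263), np.float64(307.60061614565484)) (np.float64(363.3663150982285), np.float64(291.24433348326045))
0.03 (np.float64(377.20880252188493), np.float64(306.54280710469504)) (np.float64(380.0533511571657), np.float64(290.1649935804986))
```

The pose fit agrees to about 1 mm: reader origin is (602.5, -12.0) mm and yaw is -0.047. The tool already sits over reader (-26, 52), so the left finger is over the key and the right one over the channel. Next I descend to just above the key.

drive_tool(slide=[[0,0,-40],[0,0,-80],[0,0,-105],[0,0,-118],[0,0,-121],[0,0,-121]], turn=[[0,0,0.003],[0,0,0.003],[0,0,0.003],[0,0,0.003],[0,0,0.003],[0,0,0.003]], gripper=[0.54,0.54,0.54,0.54,0.54,0.54])

```text
t: 2.8
eef_pos: [0.5802, 0.0421, 0.0806]
tool_rot: [0.707, 0.017, 0.707, -0.016]
contact_force: [-0.3, -0.5, 0.3]
gripper_width: 0.539
```

```bash
python3 - <<'E'
from station import bot
import cv2,pickle
for n in ("wrist","scene"):
    c=bot.read_camera(n); cv2.imwrite(f"pics/{n}2.png",c["color"][:,:,::-1]); pickle.dump(c,open(f"{n}2.pkl","wb"))
b=cv2.imread("pics/scene2.png")[175:325,195:400]
cv2.imwrite("pics/scene2_crop.png",cv2.resize(b,None,fx=3.9,fy=3.9,interpolation=cv2.INTER_CUBIC))
o=bot.get_obs(); print(o['t'],o['eef_pos'],o['tool_rot'],o['contact_force'])
E
```

```text
2.9 [0.58080728 0.04182981 0.08142784] [ 0.70748358  0.01763865  0.70631922 -0.01640171] [ 0.40232634  0.17665399 -0.33491962]
```

View pics/wrist2.png

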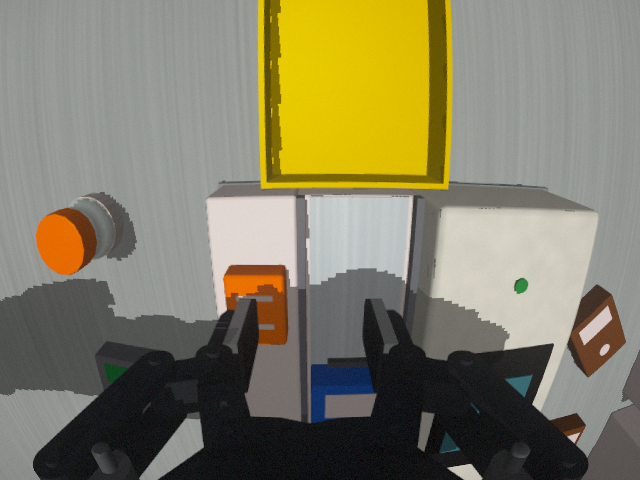

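View pics/scene2_crop.png

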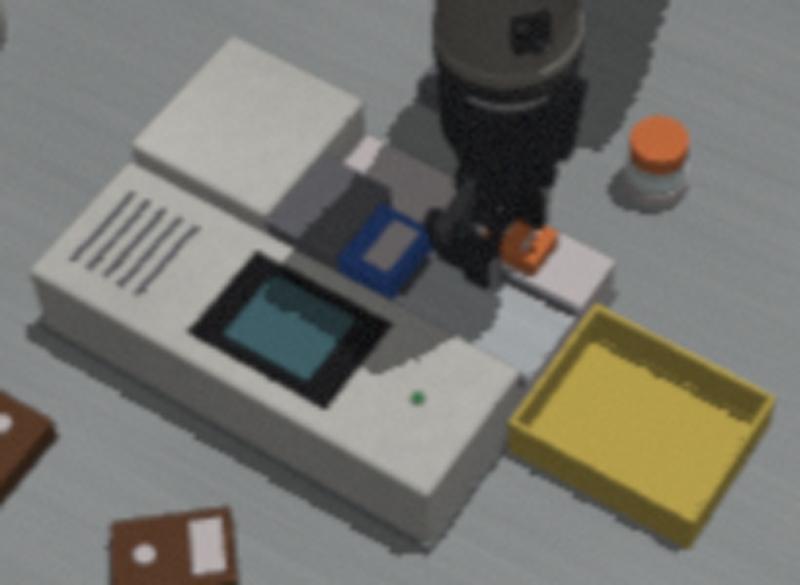

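The left finger is above the key (finger tip at about (246,300), key at 225–288 × 265–343), and the right one is over the channel in front of the cassette. Now I descend slowly.

drive_tool(slide=[[-1,0,-5],[-1,0,-10],[-1,0,-14],[-1,0,-16],[-1,0,-18],[-1,0,-18]], turn=[[0,0,0],[0,0,0],[0,0,0],[0,0,0],[0,0,0],[0,0,0]], gripper=[0.54,0.54,0.54,0.54,0.54,0.54])

```text
t: 3.5
eef_pos: [0.5796, 0.0418, 0.0631]
tool_rot: [0.707, 0.018, 0.707, -0.016]
contact_force: [0.7, 0.5, 0.7]
gripper_width: 0.536
```

drive_tool(slide=[[0,0,-2],[0,0,-4],[0,0,-5],[0,0,-5]], turn=[[0,0,0],[0,0,0],[0,0,0],[0,0,0]], gripper=[0.54,0.54,0.54,0.54])

```text
t: 3.9
eef_pos: [0.5798, 0.0417, 0.0583]
tool_rot: [0.707, 0.018, 0.706, -0.016]
contact_force: [-0.5, -0.3, 3.5]
gripper_width: 0.539
```

```bash
python3 - <<'E'
from station import bot
import cv2,pickle
c=bot.read_camera("wrist"); cv2.imwrite("pics/wrist3.png",c["color"][:,:,::-1])
o=bot.get_obs(); print(o['t'],o['eef_pos'],o['contact_force'],o['torque'])
E
```

```text
3.95 [0.57984323 0.04174531 0.05829209] [-0.54876464  0.18104465  3.33558677] [ 0.01934181  0.14321644 -0.00741863]
```

View pics/wrist3.png

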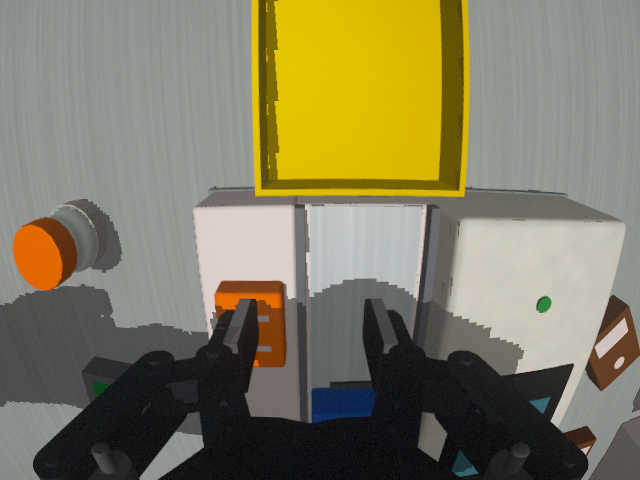

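Contact is confirmed, with 3.4 N at TCP z = 58 mm, so full travel should be at about 46 mm. Now I press.

drive_tool(slide=[[0,0,-3],[0,0,-6],[0,0,-9],[0,0,-11],[0,0,-11],[0,0,-11]], turn=[[0,0,0],[0,0,0],[0,0,0],[0,0,0],[0,0,0],[0,0,0]], gripper=[0.54,0.54,0.54,0.54,0.54,0.54])

```text
t: 4.55
eef_pos: [0.58, 0.0418, 0.0485]
tool_rot: [0.707, 0.018, 0.706, -0.016]
contact_force: [-4.2, 0.6, 18.6]
gripper_width: 0.538
```

```bash
python3 - <<'E'
from station import bot
import cv2,pickle
for n in("wrist","scene","top"):
    c=bot.read_camera(n); cv2.imwrite(f"pics/{n}4.png",c["color"][:,:,::-1]); pickle.dump(c,open(f"{n}4.pkl","wb"))
b=cv2.imread("pics/scene4.png")[175:325,195:400]
cv2.imwrite("pics/scene4_crop.png",cv2.resize(b,None,fx=3.9,fy=3.9,interpolation=cv2.INTER_CUBIC))
o=bot.get_obs(); print(o['t'],o['eef_pos'],o['contact_force'],o['torque'])
E
```

```text
4.7 [0.57999298 0.04181814 0.04850274] [-5.57708581 -0.55215046 18.54543219] [0.01133135 1.47793924 0.11402612]
```

View pics/wrist4.png

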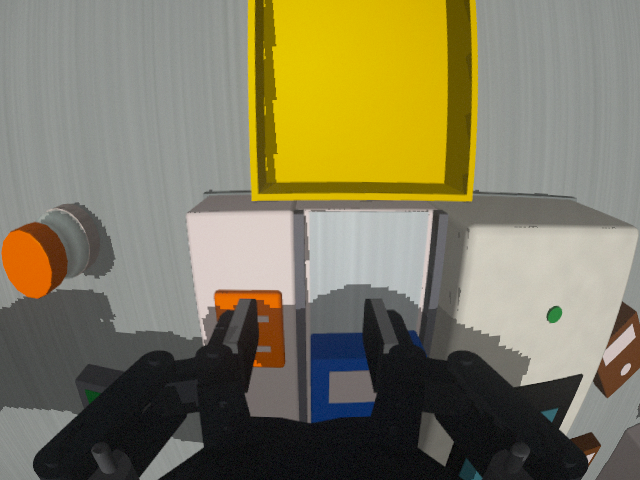

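View pics/scene4_crop.png

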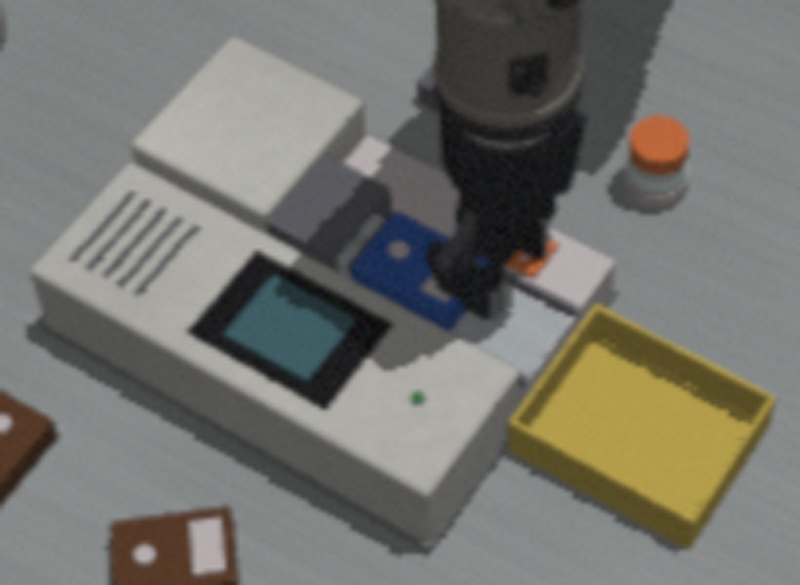

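The cassette has come out against the right finger: in the scene crop it lies flat, with its front at the finger. The key is at its stop with 18.5 N. I'll hold with a slightly lighter press and check that it has settled.

drive_tool(slide=[[0,0,-1],[0,0,-1],[0,0,-1],[0,0,-1],[0,0,-1],[0,0,-1],[0,0,-1],[0,0,-1]], turn=[[0,0,0],[0,0,0],[0,0,0],[0,0,0],[0,0,0],[0,0,0],[0,0,0],[0,0,0]], gripper=[0.54,0.54,0.54,0.54,0.54,0.54,0.54,0.54])

```text
t: 5.5
eef_pos: [0.58, 0.0418, 0.0485]
tool_rot: [0.707, 0.018, 0.706, -0.016]
contact_force: [-4.5, -0.6, 17.1]
gripper_width: 0.541
```

```bash
python3 - <<'E'
from station import bot
import cv2,pickle
from h import *
np.set_printoptions(precision=4,suppress=True)
for n in("wrist","scene"):
    c=bot.read_camera(n); cv2.imwrite(f"pics/{n}5.png",c["color"][:,:,::-1]); pickle.dump(c,open(f"{n}5.pkl","wb"))
o=bot.get_obs(); print(o['t'],o['eef_pos'],o['contact_force'],o['torque'],o['gripper_width'])
a=cv2.imread("pics/wrist5.png")[270:430,200:440]
cv2.imwrite("pics/wrist5_crop.png",cv2.resize(a,None,fx=3.3,fy=3.3,interpolation=cv2.INTER_CUBIC))
a=cv2.imread("pics/scene5.png")[200:280,260:360]
cv2.imwrite("pics/scene5_crop.png",cv2.resize(a,None,fx=7,fy=7,interpolation=cv2.INTER_CUBIC))
for k in(4,5):
    w=cv2.imread(f"pics/wrist{k}.png"); h=cv2.cvtColor(w,cv2.COLOR_BGR2HSV); m=cv2.inRange(h,(105,130,50),(125,255,255)); m[:,:300]=0;m[:,440:]=0
    ys,xs=np.nonzero(m); print(k,xs.min(),xs.max(),ys.min(),[int(np.nonzero(m[:,x])[0].min()) for x in(320,340,355,410)])
E
```

```text
5.6 [0.58   0.0418 0.0485] [-4.8108  0.3753 17.0653] [-0.0998  1.4136  0.1401] 0.5441810915603623
4 311 426 331 [334, 334, 333, 331]
5 311 426 331 [334, 334, 333, 331]
```

View pics/wrist5_crop.png

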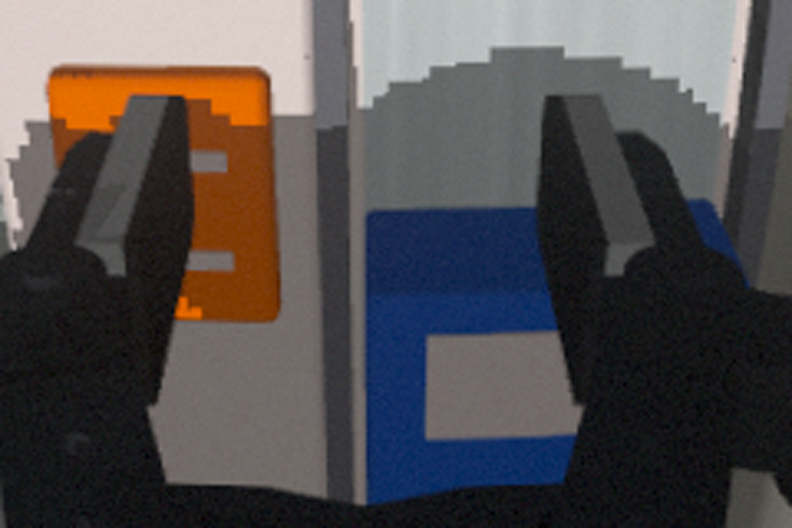

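View pics/scene5_crop.png

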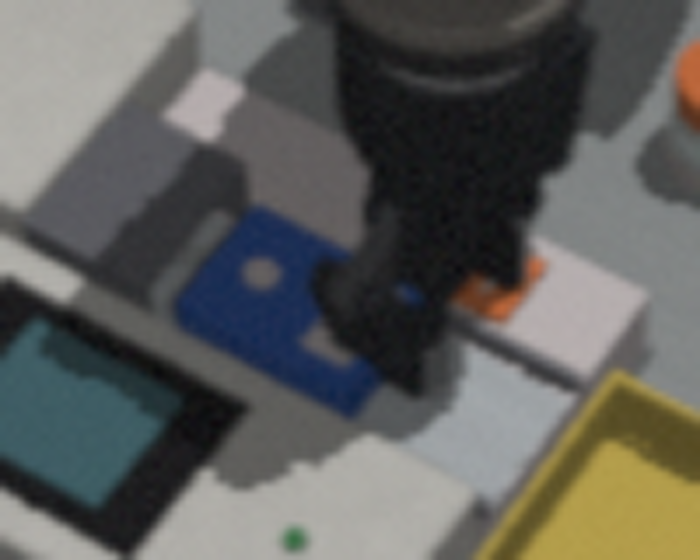

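```bash
python3 - <<'E'
import pickle
from h import *
np.set_printoptions(precision=1,suppress=True)
c=pickle.load(open("wrist5.pkl","rb"))
yaw=-.0466;R2=np.array([[np.cos(yaw),-np.sin(yaw)],[np.sin(yaw),np.cos(yaw)]]);t=np.array([602.5,-12.0])
g=lambda u,v,z:(fplane(c,(u+.5)/3.3-.5+200,(v+.5)/3.3-.5+270,z)[:2]*1000-t)@R2
for nm,u,v,z in(("cas front bottom L",370,212,.045),("cas front bottom mid",530,207,.045),("cas front bottom R",708,202,.045),("cas front top L",368,293,.067),("cas front top mid",540,288,.067),
 ("keyLF@51",50,72,.051),("keyRF@51",270,72,.051),("keyRB@51",279,320,.051),("keyLF@63",50,72,.063),("keyRF@63",270,72,.063),("keyRB@63",279,320,.063)): print(nm,g(u,v,z))
print("TCP reader",(np.array([580.0,41.8])-t)@R2)
# rear edge of cassette in scene: top at z 67
s=pickle.load(open("scene5.pkl","rb"))
for nm,u,v in(("rearL",258,205),("rearR",175,305),("frontR",352,418)):
    X=plane(s,(u+.5)/7-.5+260,(v+.5)/7-.5+200,.067); print(nm,(X[:2]*1000-t)@R2)
E
```

```text
cas front bottom L [-24.5  40.7]
cas front bottom mid [-1.9 41.2]
cas front bottom R [24.3 41. ]
cas front top L [-24.8  42.6]
cas front top mid [-3.3 42.9]
keyLF@51 [-66.2  65.2]
keyRF@51 [-37.3  65.6]
keyRB@51 [-37.4  25.9]
keyLF@63 [-62.7  71.1]
keyRF@63 [-36.2  71.5]
keyRB@63 [-36.4  35.1]
TCP reader [-25.   52.7]
rearL [-23.2 -25.7]
rearR [ 26.3 -25.8]
frontR [32.1 49.3]
```

All checks agree. The cassette front is at reader y ≈ 41.5 mm, exactly at the finger's edge. It is square and flat, and hasn't moved between pictures 0.9 s apart. The key's outline fits a top height of 51 mm, which is fully down. I'm handing in.

```bash
python3 - <<'E'
from station import bot
print(bot.hand_in()); o=bot.get_obs(); print(o['t'],o['eef_pos'],o['contact_force'])
E
```

```text
the job is handed in; nothing more can be done
None
the job is handed in; nothing more can be done
```

The job is handed in at about 5.6 s of robot time: the left finger is holding the orange key down, and the right finger has stopped the blue cassette in its channel. I straddled the key and the channel with the gripper about 54% open and pressed straight down, and the spring pushed the cassette out against the right finger.

**Last checks:**
- **Key:** its outline fits a top height of 51 mm, which is fully down, with about 17 N upward force at the wrist.
- **Cassette position:** the front is at reader y ≈ 41–43 mm, about 58 mm short of the lip. That matches the finger's edge at 41.7 mm.
- **Cassette at rest:** it is square in the channel and flat, and its pixels were identical in pictures 0.9 s apart.
- **Surroundings:** nothing else on the bench was touched.

**One reading disagreed:** the wrist showed almost no force along the eject direction, although the pusher gives 2–3 N. Friction at the key finger probably cancels it. There was also about 5 N sideways from the key press. A single scene-camera corner of the cassette came out about 7 mm off; it was blurred near the finger, so I relied on the wrist view.

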